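# Take the tablet out of its dust box and lean it on its stand

### The arm

A 6-joint arm with a two-finger parallel gripper is mounted at the origin on the work surface. World frame = base frame: x ahead of the robot, y to its left, z up, the work surface at z = 0. Lengths are in m, angles in rad, forces in N, time in s.
With the tool pointing down it reaches from about 0.3 to 0.775 m from the base axis. Payload 14.6 kg.
Tool frame: the origin (TCP) lies at the very end of the fingers, on their centre line; the grasp point (between the pads) lies 19 mm behind it; z points along the fingers, y is the line along which they close (so a half turn about z gives the same grasp; the last joint's range is limited). The gripper opens to 94 mm and grips with 3 to 60 N. Pads are 16 mm wide; open, the fingers measure 119 mm over their backs; the gripper's body (75 mm by 177 mm) begins 78 mm behind the grasp point.
Start: joints at [1.081, 0.3, 1.521, -0, 1.321, -0.067], TCP at [0.226, 0.502, 0.205] pointing down, gripper open.
Joint ranges: [-3.03, 3.03], [-0.79, 2.21], [0.23, 2.52], [-1.04, 4.18], [0, 3.07], [-2.55, 2.55]. Speed limits (rad/s): [2.22, 2.22, 2.57, 3.14, 3.14, 3.14].

### API

Orientations are given as [roll, pitch, yaw] about the fixed x, y, z axes, in that order (R = Rz(yaw) Ry(pitch) Rx(roll)).
In Python, from station import ctrl gives the robot as it stands. The module is installed in compiled form; this text tells all that it offers.
- The arm moves only by the tool play_rows, never from a script. Its argument "commands" is a list of rows, each a list of 7 numbers: the shift along the tool's x, y, z in m, then the turn, a rotation vector about the tool's x, y, z in degrees, then the closure, from -1 (fully open) to 1 (shut). A call has 1 to 20 rows; each row shifts and turns the commanded pose from where the row before left it, along the tool's axes as they then stand; what a row does not reach is not made up. A row lasts 1/12 s, in which the tool goes at most 41.7 mm and 7.16 degrees, less where a joint would pass 70% of its speed; a pose out of reach is approached as far as the arm can. A call is refused whole if a number of a shift passes 0.0417 or a number of a turn 7.16, either way. A call with a gripper value outside its range is refused whole. The fingers move at their own pace and stop on an object; "force" is the grip in N (left out, the last holds). Time passes only in rows, so rows that do not move let the fingers close. It gives the time, the measured TCP pose, the force, the opening and the grip force at its end, in the units of the state.
- ctrl.get_obs(): the state, without advancing time (a new reading comes with each control period).
- ctrl.camera(name): name is "scene" or "top" or "wrist"; returns the picture (384x512x3 uint8, blue, green, red); there is no depth.
- ctrl.camera_model(name): a dict with "fx", "fy", "cx", "cy" (pixels), "rvec" (rotation vector, rad) and "tvec" (3), from world to camera coordinates, as OpenCV has them. Camera axes: x right, y down, z forward; pixel columns grow to the right and rows downward; lengths in m; the calibration is good to about 2 mm. A picture is of the moment at which its call begins: read the wrist's pose just before it. camera_model takes no time and is no camera call; for the wrist camera it gives the pose at the moment of the call.
- ctrl.hand_in(): hands the job in; it is judged then, once.
The state is a dict: "time_s": time; "qpos": joint angles; "joint_vel": joint speeds; "tau": joint torques, N m; "ee_pos": TCP position; "eef_rot": TCP orientation; "force": force on the tool from outside, world axes, zero at the start; "moment": the same for the moment, N m; "grip_width": finger opening in m; "grip_force": force on a finger pad.
Only numpy, scipy, OpenCV 4.12 (cv2) and the standard library are available. Lean on these libraries where they do the work, as an engineer would, in place of code of your own. Each camera call takes 0.05 s, during which the arm holds its last target. There are 200 camera calls.

### The job

Get the service tablet ready for reading at the watchmaker's bench: push down on the front of the clear lid of the dust box so that its catch lets go and the lid swings open, then lift the tablet out and lean it on its aluminium stand. Its lower long edge (the one it stands on in the box) goes on the foot of the stand behind the front lip, its back rests against the sloping back plate, the screen faces out over the lip, and it sits square and roughly centred. Set it down gently, let go, and leave the other things on the bench where they are.

Things in the scene. Friction and masses are not known exactly. Their poses are not given: they have to be found in the camera images.
- box: dust box, fixed: grey plastic tub 242 (x) x 104 (y) x 76 (z) mm, walls and floor 4 mm, under a clear lid. Origin: centre of its underside; -x is its front (latch end), +x its rear (hinge end). Closed, the lid is 250 x 112 mm in plan, its flat top at z = 133 mm. The tablet stands on edge along x in a 14 mm slot at y = 0, its foot at z = 4 mm; with the lid open it stands 43 mm out of the tub
- lid_press (a point): the place to push: on the flat top of the clear lid, on its middle line, 20 mm behind its front edge (x = -105 mm in the box). Moves with the lid
- hood (a joint): lid angle, rad: 0 latched, -0.022 pushed in to its soft stop (5 mm down at the front), 1.85 fully open. Pushing the front 3 to 5 mm down (about 2 N, up to 12 N on the stop) frees the catch; when the push is withdrawn a weak spring (2 N at the front) swings the lid up slowly by itself, within about 4 s, and it stays open. The catch cannot be pulled open
- lid_hinge (a point): middle of the lid's hinge (its axis is the box's y), x = 124.5, z = 73 mm in the box. The open lid stands up behind this line, leaning away from the tablet, to 330 mm above the bench
- tablet: flat tablet, 190 (y, long edges) x 115 (z) x 10 (x, thickness) mm, about 320 g, black frame, light screen on its -x face, plain metal back on its +x face. Origin: centre of its lower long edge face; z points to its upper long edge. In the box it stands upright, its y along the box's x and its screen to the box's -y side
- rest: tablet stand of bent aluminium sheet, fixed: foot plate 130 (x) x 150 (y) x 4 (z) mm, front lip along its -x edge (inner face x = -61 mm, top z = 16 mm), back plate 150 mm wide, 75 mm long up the slope, rising from the foot at x = -37 mm, z = 4 mm and sloping back to +x, 20 deg (0.349 rad) off vertical. Origin: centre of the underside; the screen must face -x
- rest_channel (a point): middle of the 24 mm wide channel between lip and back plate, on the foot plate's top (x = -49, y = 0, z = 4 mm in the stand), where the tablet's lower edge goes
- dust_cover: bystander: clear dust cover with a knob on a grey round base, 108 mm across, 98 mm high; origin under its centre
- parts_tray: bystander: round blue movement tray, 100 mm across, 22 mm high; origin under its centre
- driver_stand: bystander: round black stand with seven watchmaker's screwdrivers, 80 mm across, 131 mm high; origin under its centre
Things that resemble listed ones, but are neither listed nor needed, are in the scene too. What is shaped like the rest but blue is not meant.

How it is judged:
On the way, in this order (a step that is already met when the one before it is completed fails the run):
1. the front of the lid is pushed in (lid angle below -0.006 rad) (value of joint hood below -0.006 rad).
2. the lid has swung open (angle above 1.4 rad) (value of joint hood above 1.4 rad), for 0.2 s.
At the end, for the whole second after the job is handed in: The tablet is at rest on the stand: lower long edge on the foot plate in the channel between lip and back plate, leaning back on the back plate (15 to 34 deg off vertical), screen outwards, within 30 mm of the stand's middle line and square to it within 0.10 rad (x of tablet in the frame of rest between -0.061 and -0.035 m and y of tablet in the frame of rest between -0.03 and 0.03 m and z of tablet in the frame of rest below 0.013 m and angle between tablet's own z axis and vertical between 0.27 and 0.6 rad and angle between tablet's own x axis and vertical above 1.75 rad and angle between the y axis of tablet and the y axis of rest, either way round below 0.1 rad and contact force between tablet and rest above 0.5 N and linear speed of tablet below 0.02 m/s and angular speed of tablet below 0.1 rad/s); the robot touches nothing.
It fails at once if the tablet is banged or pressed hard on the stand (over 60 N) (contact force between tablet and rest above 60 N).
It fails at once if the tablet is dropped (it falls free of the fingers faster than 0.5 m/s, a drop of some 13 mm) (linear speed of tablet above 0.5 m/s and contact force between the fingers and tablet below 0.2 N).
It fails at once if the dust cover is moved more than 30 mm (distance of dust_cover from where it was at the start of the episode above 0.03 m).
It fails at once if the parts tray is moved more than 30 mm (distance of parts_tray from where it was at the start of the episode above 0.03 m).
It fails at once if the screwdriver stand is moved more than 30 mm (distance of driver_stand from where it was at the start of the episode above 0.03 m).
It also fails if it takes over 61 s, if anything falls off the work surface, if the arm or the gripper's body presses on something with over 40 N, if the wrist force passes 120 N, or if a joint passes its speed limit or range.

## Working session

There is one attempt and no reset: what is moved stays moved. The work goes in short steps, Python scripts to look and compute and a tool call to move; the robot and the scene stay as the last step left them, time stands still between calls to the robot, and variables do not carry over. Pictures are saved under pics/ and viewed, at most 10 in all, crops included, and the job is handed in when it is done.

Besides the shell and the picture viewer there is one more tool, called after "Request:" by a JSON object that holds its "api" and its "payload". play_rows: Moves the arm, as the interface text tells. Its arguments: {"type":"object","properties":{"commands":{"type":"array","items":{"type":"array","items":{"type":"number"}}},"force":{"type":"number"}},"required":["commands"]}

```bash
mkdir -p pics; cat > h.py <<'E'
import numpy as np, cv2
from scipy.spatial.transform import Rotation as R
from station import ctrl
def snap(n,f): 
    m=ctrl.camera_model(n); im=ctrl.camera(n); cv2.imwrite('pics/'+f,im); return im,m
def ray(m,u,v,z):
    Rm=cv2.Rodrigues(np.array(m['rvec'],float))[0]; t=np.array(m['tvec'],float).ravel()
    c=-Rm.T@t; d=Rm.T@np.array([(u-m['cx'])/m['fx'],(v-m['cy'])/m['fy'],1])
    return c+d*(z-c[2])/d[2]
def proj(m,P):
    Rm=cv2.Rodrigues(np.array(m['rvec'],float))[0]; p=np.atleast_2d(P)@Rm.T+np.array(m['tvec'],float).ravel()
    return np.c_[p[:,0]/p[:,2]*m['fx']+m['cx'],p[:,1]/p[:,2]*m['fy']+m['cy']]
def st():
    o=ctrl.get_obs(); print({k:np.round(o[k],4).tolist() for k in ('time_s','qpos','ee_pos','eef_rot','force','grip_width','grip_force')}); return o
E
python3 - <<'E'
from h import *
for n in('top','scene'):
    im,m=snap(n,n+'0.png'); cv2.imwrite(f'pics/{n}0b.png',cv2.resize(im,(800,600),interpolation=cv2.INTER_CUBIC))
    print(n,{k:np.round(v,3).tolist() for k,v in m.items()})
st()
E
```

```text
top {'fx': 376.252, 'fy': 376.252, 'cx': 246.906, 'cy': 189.661, 'rvec': [2.19, -2.009, 0.22], 'tvec': [-0.059, 0.592, 0.922]}
scene {'fx': 372.381, 'fy': 372.381, 'cx': 246.934, 'cy': 195.482, 'rvec': [1.441, 2.423, -0.615], 'tvec': [0.283, -0.4, 1.13]}
{'time_s': 0.1, 'qpos': [1.0814, 0.3003, 1.5215, -0.0, 1.3207, -0.0666], 'ee_pos': [0.2256, 0.5014, 0.205], 'eef_rot': [-3.1406, -0.0, 2.7188], 'force': [-0.0771, 0.1667, -0.4453], 'grip_width': 0.0937, 'grip_force': 0.0}
```

View pics/top0b.png

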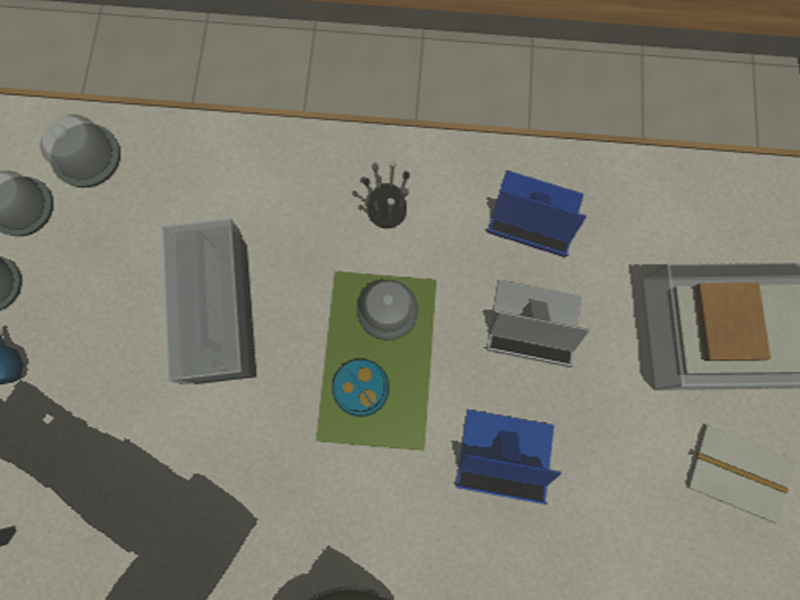

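View pics/scene0b.png

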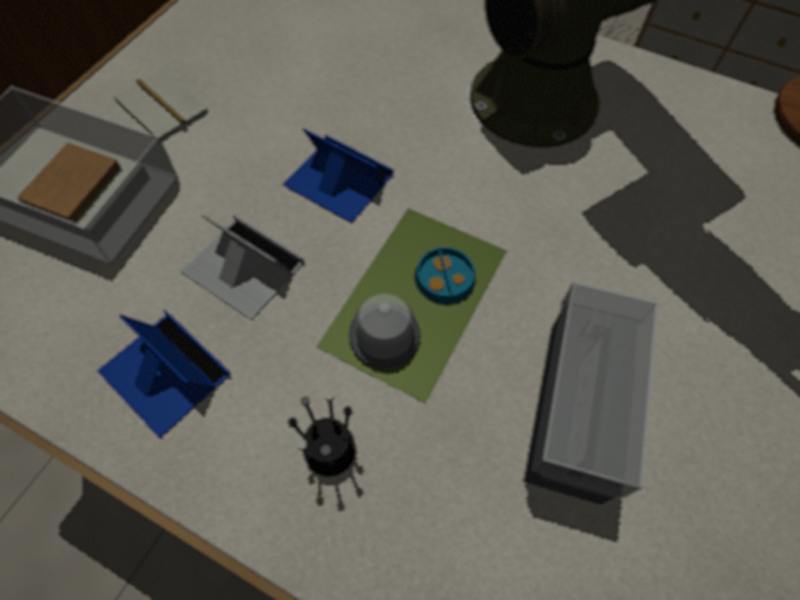

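The top view shows the box at about (207,300), the grey stand at (537,322), and the mat with cover and tray between them. I'll enlarge the box and the stand.

```bash
python3 - <<'E'
from h import *
t=cv2.imread('pics/top0.png'); s=cv2.imread('pics/scene0.png')
def c(im,x,y,w,h,W,H):
    k=cv2.resize(im[y:y+h,x:x+w],(W,H),interpolation=cv2.INTER_CUBIC); return cv2.convertScaleAbs(k,alpha=1.4,beta=10)
# top box x 95..175,y 130..255 ; scene box 325..430 x 175..350
a=c(t,95,130,80,120,400,600); b=c(s,325,175,105,157,400,600)
cv2.imwrite('pics/a.png',np.hstack([a,b]))
a=c(t,300,170,90,75,480,400)
b=c(s,110,130,90,80,320,284); b=cv2.copyMakeBorder(b,0,116,0,0,cv2.BORDER_CONSTANT)
cv2.imwrite('pics/b.png',np.hstack([a,b]))
E
```

```text
(no output)
```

View pics/a.png

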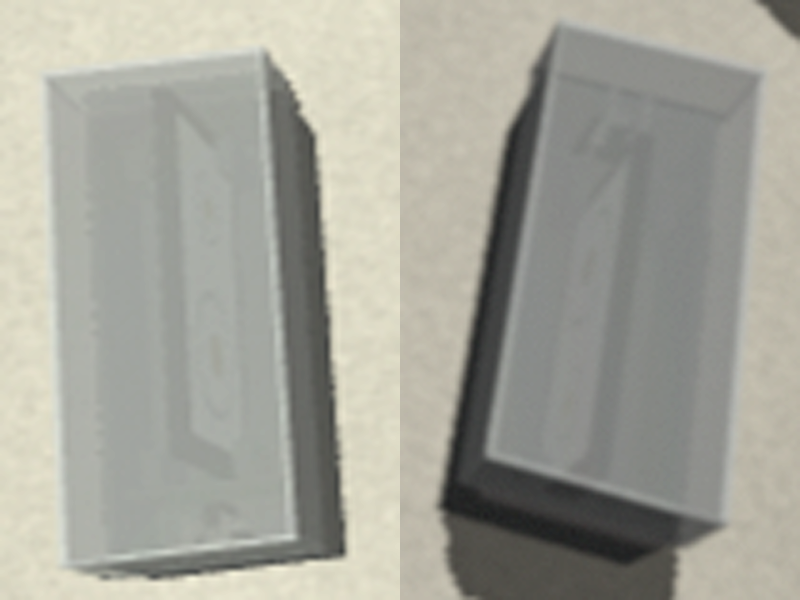

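View pics/b.png

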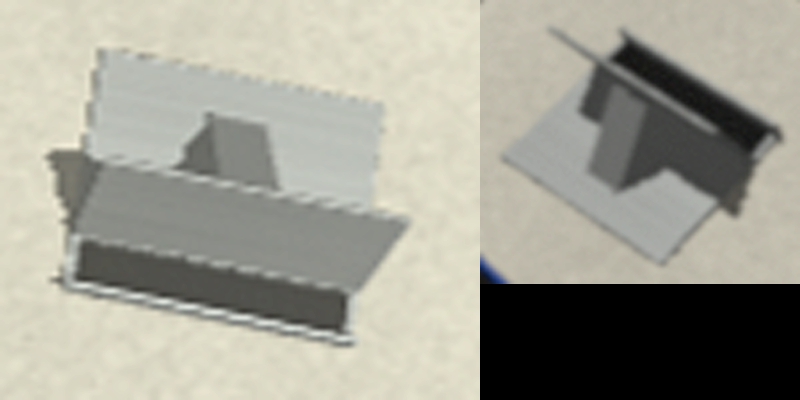

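Both crops show the lid top corners clearly. The light face of the tablet is on the world -y side and the catch is at the robot end, so the box front faces the robot. The stand's lip faces the robot too. I'll fit both poses.

```bash
python3 - <<'E'
from h import *
from scipy.optimize import least_squares
mt,ms=ctrl.camera_model('top'),ctrl.camera_model('scene')
def crop(p,ox,oy,s): return [ox+p[0]/s,oy+p[1]/s]
T=lambda u,v:(mt,crop((u,v),95,130,5)); S=lambda u,v:(ms,crop((u-400,v),325,175,3.82))
box=[((.125,.056,.133),T(43,75)),((.125,-.056,.133),T(265,50)),((-.125,-.056,.133),T(297,540)),((-.125,.056,.133),T(65,568)),
((-.125,-.056,.133),S(560,22)),((-.125,.056,.133),S(762,75)),((.125,.056,.133),S(725,525)),((.125,-.056,.133),S(487,458))]
T=lambda u,v:(mt,crop((u,v),300,170,5.333)); S=lambda u,v:(ms,crop((u-480,v),110,130,3.556))
rest=[((.065,.075,.004),T(100,48)),((.065,-.075,.004),T(382,102)),((-.063,.075,.016),T(64,287)),((-.063,-.075,.016),T(352,342)),((-.0113,-.075,.0745),T(408,217)),((-.0113,.075,.0745),T(90,158)),
((.065,-.075,.004),S(503,157)),((.065,.075,.004),S(662,262)),((-.063,-.075,.016),S(625,32)),((-.063,.075,.016),S(778,132)),((-.0113,-.075,.0745),S(550,30))]
def fit(L,x0):
    def f(p):
        c,s=np.cos(p[2]),np.sin(p[2]); r=[]
        for P,(m,uv) in L: r+=list(proj(m,[p[0]+c*P[0]-s*P[1],p[1]+s*P[0]+c*P[1],P[2]])[0]-uv)
        return r
    o=least_squares(f,x0,loss='soft_l1'); print(o.x.round(4),np.round(f(o.x),1).reshape(-1,2).tolist()); return o.x
b=fit(box,[.5,.3,0]); r=fit(rest,[.5,-.2,0])
for n,(u,v) in dict(cover=(388,310),tray=(360,387),drv=(387,205)).items(): print(n,ray(mt,u*.64,v*.64,.03).round(3))
c,s=np.cos(b[2]),np.sin(b[2]); print('press',b[0]-.105*c,b[1]-.105*s)
E
```

```text
[0.5567 0.2823 0.2109] [[-1.7, -1.9], [-1.5, -2.2], [-0.8, -1.2], [-1.8, -0.8], [-1.6, -2.1], [0.2, -2.8], [0.1, -0.6], [-1.4, -1.3]]
[ 0.5839 -0.2677 -0.1146] [[-1.4, -0.5], [-1.2, -0.3], [-1.4, -1.4], [-0.3, -0.7], [-1.1, 0.6], [0.7, 0.2], [-0.7, -0.8], [-0.2, 0.2], [-1.5, -2.0], [0.1, -2.5], [-0.4, -2.3]]
cover [ 0.578 -0.013  0.03 ]
tray [0.443 0.023 0.03 ]
drv [0.77  0.005 0.03 ]
press 0.4540100430815226 0.260345196249414
```

Request:
{"api": "play_rows", "payload": {"commands": [[-0.0307,-0.0126,0,0,0,0,1],[-0.0307,-0.0126,0,0,0,0,1],[-0.0307,-0.0126,0,0,0,0,1],[-0.0307,-0.0126,0,0,0,0,1],[-0.0307,-0.0126,0,0,0,0,1],[-0.0307,-0.0126,0,0,0,0,1],[-0.0307,-0.0126,0,0,0,0,1],[-0.0307,-0.0126,0,0,0,0,1],[-0.0307,-0.0126,0,0,0,0,1],[-0.0307,-0.0126,0,0,0,0,1],[0,0,0,0,0,-6.05,1],[0,0,0,0,0,-6.05,1],[0,0,0,0,0,-6.05,1],[0,0,0,0,0,-6.05,1],[0,0,0,0,0,-6.05,1],[0,0,0,0,0,-6.05,1],[0,0,0,0,0,0,1],[0,0,0,0,0,0,1]], "force": 20}}

```text
time_s: 1.6
ee_pos: [0.4538, 0.2606, 0.2052]
eef_rot: [-3.141, -0.0, -2.934]
force: [0.6, -0.3, 0.3]
grip_width: 0.0004
grip_force: 0.0
```

```bash
python3 - <<'E'
from h import *
st(); im,m=snap('wrist','w1.png'); print({k:np.round(v,3).tolist() for k,v in m.items()})
cv2.imwrite('pics/w1b.png',cv2.convertScaleAbs(cv2.resize(im,(800,600)),alpha=1.3))
b=(.5567,.2823,.2109);c,s=np.cos(b[2]),np.sin(b[2])
for P in [(-.125,-.056,.133),(-.125,.056,.133),(.125,.056,.133),(.125,-.056,.133),(-.105,0,.133)]:
    print(P,(proj(m,[b[0]+c*P[0]-s*P[1],b[1]+s*P[0]+c*P[1],P[2]])[0]*800/512).round(0))
E
```

```text
{'time_s': 1.6, 'qpos': [0.4513, 0.241, 1.5962, 0.0, 1.3049, -1.3269], 'ee_pos': [0.4538, 0.2606, 0.2052], 'eef_rot': [-3.1415, -0.0005, -2.9341], 'force': [0.5836, -0.3042, 0.3475], 'grip_width': 0.0004, 'grip_force': 0.0}
{'fx': 273.771, 'fy': 273.771, 'cx': 259.503, 'cy': 189.728, 'rvec': [-1.852, -2.282, -0.336], 'tvec': [-0.161, -0.506, 0.25]}
(-0.125, -0.056, 0.133) [313. 280.]
(-0.125, 0.056, 0.133) [498. 280.]
(0.125, 0.056, 0.133) [479. 592.]
(0.125, -0.056, 0.133) [335. 592.]
(-0.105, 0, 0.133) [406. 311.]
```

View pics/w1b.png

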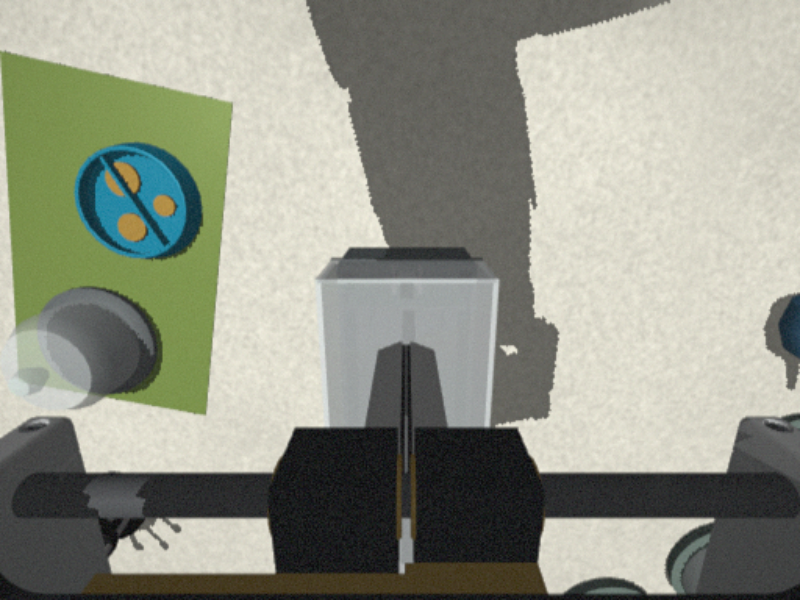

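The wrist view puts the front lid corners at (317,280) and (498,280), within about 2 mm of the prediction. The latch is at (407,290), at this end. Pressing now.

Request:
{"api": "play_rows", "payload": {"commands": [[0,0,0.017,0,0,0,1],[0,0,0.017,0,0,0,1],[0,0,0.017,0,0,0,1],[0,0,0.013,0,0,0,1],[0,0,0.004,0,0,0,1],[0,0,0.002,0,0,0,1],[0,0,0.002,0,0,0,1],[0,0,0.002,0,0,0,1],[0,0,0.002,0,0,0,1],[0,0,0,0,0,0,1]]}}

```text
time_s: 2.48
ee_pos: [0.454, 0.2608, 0.1297]
eef_rot: [3.141, 0.0, -2.931]
force: [-0.4, -0.3, 1.2]
grip_width: 0.0007
grip_force: 0.9
```

Request:
{"api": "play_rows", "payload": {"commands": [[0,0,0.001,0,0,0,1],[0,0,0.0005,0,0,0,1],[0,0,0,0,0,0,1],[0,0,0,0,0,0,1]]}}

```text
time_s: 2.82
ee_pos: [0.4539, 0.2608, 0.128]
eef_rot: [3.141, 0.0, -2.931]
force: [-1.1, 0.4, 1.8]
grip_width: 0.0007
grip_force: 1.2
```

Request:
{"api": "play_rows", "payload": {"commands": [[0.0,0,-0.01,0,0,0,1],[0.02,0,-0.02,0,0,0,1],[0.03,0,-0.02,0,0,0,1],[0.03,0,-0.02,0,0,0,1],[0.03,0,-0.01,0,0,0,0],[0,0,0,0,0,0,-1],[0,0,0,0,0,0,-1],[0,0,0,0,0,0,-1],[0,0,0,0,0,0,-1],[0,0,0,0,0,0,-1],[0,0,0,0,0,0,-1],[0,0,0,0,0,0,-1],[0,0,0,0,0,0,-1],[0,0,0,0,0,0,-1],[0,0,0,0,0,0,-1],[0,0,0,0,0,0,-1],[0,0,0,0,0,0,-1],[0,0,0,0,0,0,-1],[0,0,0,0,0,0,-1],[0,0,0,0,0,0,-1]]}}

```text
time_s: 4.48
ee_pos: [0.3464, 0.2377, 0.208]
eef_rot: [3.142, 0.0, -2.931]
force: [0.3, 0.3, -0.0]
grip_width: 0.0942
grip_force: 0.0
```

Request:
{"api": "play_rows", "payload": {"commands": [[0,0,0,0,0,0,-1],[0,0,0,0,0,0,-1],[0,0,0,0,0,0,-1],[0,0,0,0,0,0,-1],[0,0,0,0,0,0,-1],[0,0,0,0,0,0,-1],[0,0,0,0,0,0,-1],[0,0,0,0,0,0,-1],[0,0,0,0,0,0,-1],[0,0,0,0,0,0,-1],[0,0,0,0,0,0,-1],[0,0,0,0,0,0,-1],[0,0,0,0,0,0,-1],[0,0,0,0,0,0,-1],[0,0,0,0,0,0,-1],[0,0,0,0,0,0,-1],[0,0,0,0,0,0,-1],[0,0,0,0,0,0,-1],[0,0,0,0,0,0,-1],[0,0,0,0,0,0,-1]]}}

```text
time_s: 6.15
ee_pos: [0.3464, 0.2377, 0.2079]
eef_rot: [3.142, -0.0, -2.931]
force: [0.4, 0.2, -0.7]
grip_width: 0.0939
grip_force: 0.0
```

```bash
python3 - <<'E'
from h import *
st(); a,_=snap('top','t2.png'); b,_=snap('scene','s2.png')
cv2.imwrite('pics/c.png',np.hstack([cv2.resize(a[110:270,60:220],(400,400),interpolation=2),cv2.resize(b[120:370,260:510],(400,400),interpolation=2)]))
E
```

```text
{'time_s': 6.15, 'qpos': [0.5142, 0.0029, 1.8571, 0.0, 1.2816, -1.2674], 'ee_pos': [0.3464, 0.2377, 0.2079], 'eef_rot': [3.1416, -0.0, -2.9308], 'force': [0.3599, 0.2215, -0.668], 'grip_width': 0.0939, 'grip_force': 0.0}
```

View pics/c.png

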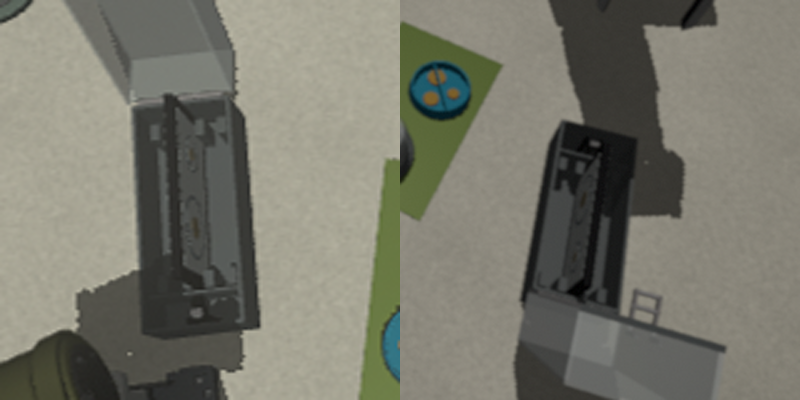

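The lid is open and leaning back. The tablet's dark top edge runs (170,97)–(187,290) in the left crop, with the screen facing -y.

```bash
python3 - <<'E'
from h import *
m=ctrl.camera_model('top')
b=(.5567,.2823,.2109);c,s=np.cos(b[2]),np.sin(b[2])
for P in [(.095,0,.119),(-.095,0,.119)]:
    uv=proj(m,[b[0]+c*P[0]-s*P[1],b[1]+s*P[0]+c*P[1],P[2]])[0]; print(((uv-[60,110])*2.5).round(0))
for u,v in [(170,97),(187,290)]: print(ray(m,60+u/2.5,110+v/2.5,.119).round(4))
E
```

```text
[167. 109.]
[178. 295.]
[0.6622 0.3007 0.119 ]
[0.4692 0.254  0.119 ]
```

Request:
{"api": "play_rows", "payload": {"commands": [[-0.03,0,0,0,0,0,-1],[-0.03,0,0,0,0,0,-1],[-0.03,0,0,0,0,0,-1],[-0.03,0,0,0,0,0,-1],[-0.03,0,0,0,0,0,-1],[-0.03,0,0,0,0,0,-1],[-0.02,0,0,0,0,0,-1],[-0.015,0,0,0,0,0,-1],[0,0,0.02,0,0,0,-1],[0,0,0.02,0,0,0,-1],[0,0,0.01,0,0,0,-1],[0,0,0,0,0,0,-1]]}}

```text
time_s: 7.25
ee_pos: [0.5557, 0.2823, 0.1554]
eef_rot: [-3.141, -0.004, -2.931]
force: [0.6, -0.0, -0.4]
grip_width: 0.0941
grip_force: 0.0
```

```bash
python3 - <<'E'
from h import *
im,m=snap('wrist','w3.png')
cv2.imwrite('pics/w3b.png',cv2.convertScaleAbs(cv2.resize(im,(800,600)),alpha=1.4))
b=(.5567,.2823,.2109);c,s=np.cos(b[2]),np.sin(b[2])
for P in [(-.095,0,.119),(0,0,.119),(-.121,.052,.076),(-.121,-.052,.076)]: print(P,(proj(m,[b[0]+c*P[0]-s*P[1],b[1]+s*P[0]+c*P[1],P[2]])[0]*800/512).round(0))
E
```

```text
(-0.095, 0, 0.119) [406. 149.]
(0, 0, 0.119) [406. 334.]
(-0.121, 0.052, 0.076) [499. 103.]
(-0.121, -0.052, 0.076) [313. 103.]
```

View pics/w3b.png

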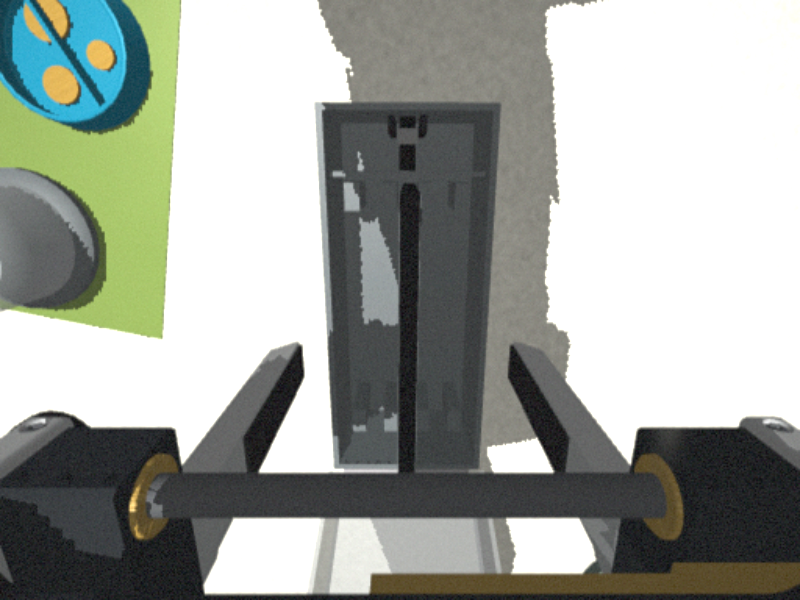

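```bash
python3 - <<'E'
from h import *
a=cv2.imread('pics/t2.png')[140:250,100:175]; b=cv2.imread('pics/w3.png')[60:150,200:325]
a=cv2.resize(a,(375,550),interpolation=2); b=cv2.resize(b,(425,306),interpolation=2)
o=np.zeros((550,800,3),np.uint8); o[:,:375]=a; o[:306,375:]=b
cv2.imwrite('pics/d.png',cv2.convertScaleAbs(o,alpha=2,beta=10))
m=ctrl.camera_model('top')
b=(.5567,.2823,.2109);c,s=np.cos(b[2]),np.sin(b[2])
for P in [(.095,0,.119),(-.095,0,.119),(.095,0,.004),(-.095,0,.004),(.121,.052,.076),(-.121,.052,.076),(-.121,-.052,.076),(.121,-.052,.076)]:
    print(P,((proj(m,[b[0]+c*P[0]-s*P[1],b[1]+s*P[0]+c*P[1],P[2]])[0]-[100,140])*5).round(0))
E
```

```text
(0.095, 0, 0.119) [133.  68.]
(-0.095, 0, 0.119) [155. 440.]
(0.095, 0, 0.004) [197. 131.]
(-0.095, 0, 0.004) [219. 464.]
(0.121, 0.052, 0.076) [58. 58.]
(-0.121, 0.052, 0.076) [ 80. 514.]
(-0.121, -0.052, 0.076) [287. 488.]
(0.121, -0.052, 0.076) [254.  35.]
```

View pics/d.png

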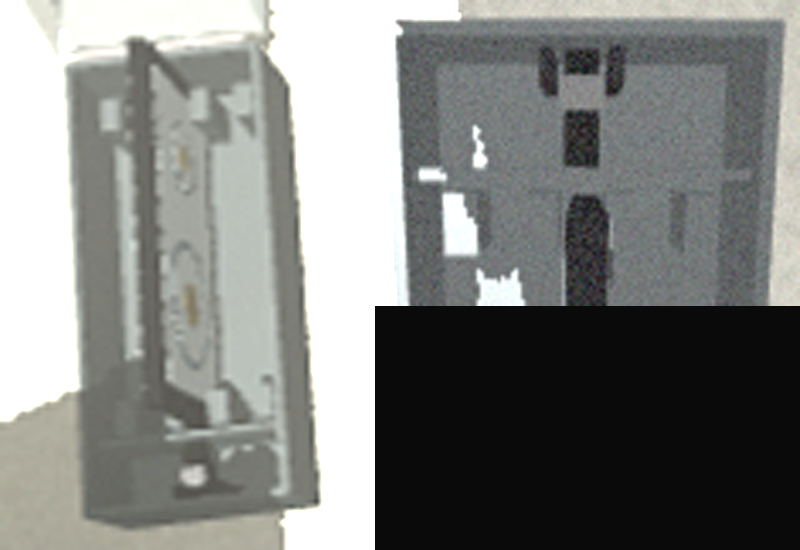

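The enlarged views put the tablet's front end at about (587,197) and its rear at (137,38), so it sits about 17 mm rearward of the box centre. I'll shift, descend and grip.

Request:
{"api": "play_rows", "payload": {"commands": [[-0.017,0.0015,0,0,0,0,-1],[0,0,0.016,0,0,0,-1],[0,0,0.02,0,0,0,-1],[0,0,0.02,0,0,0,-1],[0,0,0.01,0,0,0,-1],[0,0,0,0,0,0,0],[0,0,0,0,0,0,0.5],[0,0,0,0,0,0,1],[0,0,0,0,0,0,1],[0,0,0,0,0,0,1],[0,0,0,0,0,0,1],[0,0,0,0,0,0,1],[0,0,0,0,0,0,1],[0,0,0,0,0,0,1],[0,0,0,0,0,0,1]], "force": 25}}

```text
time_s: 8.55
ee_pos: [0.5729, 0.2877, 0.0919]
eef_rot: [3.142, -0.0, -2.931]
force: [0.5, 1.0, -0.5]
grip_width: 0.0311
grip_force: 0.0
```

Request:
{"api": "play_rows", "payload": {"commands": [[0,0,0.002,0,0,0,1],[0,0,0,0,0,0,1],[0,0,0,0,0,0,1],[0,0,0,0,0,0,1],[0,0,0,0,0,0,1],[0,0,0,0,0,0,1]]}}

```text
time_s: 9.05
ee_pos: [0.5728, 0.2876, 0.0897]
eef_rot: [-3.142, -0.0, -2.931]
force: [0.3, 0.6, -2.7]
grip_width: 0.0097
grip_force: 25.0
```

Request:
{"api": "play_rows", "payload": {"commands": [[0,0,-0.004,0,0,0,1],[0,0,-0.01,0,0,0,1],[0,0,-0.015,0,0,0,1],[0,0,-0.015,0,0,0,1],[0,0,-0.015,0,0,0,1],[0,0,-0.015,0,0,0,1],[0,0,-0.015,0,0,0,1],[0,0,-0.015,0,0,0,1],[0,0,-0.015,0,0,0,1],[0,0,-0.015,0,0,0,1],[0,0,-0.015,0,0,0,1],[0,0,-0.011,0,0,0,1],[0,0,0,0,0,0,1]]}}

```text
time_s: 10.13
ee_pos: [0.5735, 0.2879, 0.2531]
eef_rot: [3.141, 0.004, -2.931]
force: [1.0, 0.7, -2.7]
grip_width: 0.0099
grip_force: 25.0
```

```bash
python3 - <<'E'
from h import *
st()
r=np.array([.5839,-.2677,-.1146]); Rr=R.from_euler('z',r[2])
# target: tablet tilt th, origin at rest (xo,0,zo); TCP at tablet height h; pre-place dz above
for th,xo,zo in [(0,-.049,.0),(.35,-.047,.0057)]:
    Rt=Rr*R.from_euler('y',th); h=.0857
    p=np.r_[r[:2],0]+Rr.apply([xo,0,zo])+Rt.apply([0,0,h])
    z=-Rt.as_matrix()[:,2]; y=Rt.as_matrix()[:,0]; M=np.c_[np.cross(y,z),y,z]
    print(th,p.round(4),R.from_matrix(M).as_euler('xyz').round(3))
E
```

```text
{'time_s': 10.1333, 'qpos': [0.4082, 0.4808, 1.1632, -0.0, 1.4934, -1.3733], 'ee_pos': [0.5735, 0.2879, 0.2531], 'eef_rot': [3.1408, 0.0041, -2.9309], 'force': [1.0052, 0.7122, -2.6832], 'grip_width': 0.0099, 'grip_force': 24.9883}
0 [ 0.5352 -0.2621  0.0857] [-3.142  0.     1.456]
0.35 [ 0.5664 -0.2657  0.0862] [-2.792  0.     1.456]
```

Request:
{"api": "play_rows", "payload": {"commands": [[0.00266,-0.01174,0,0,0,0,1],[0.00533,-0.02348,0,0,0,0,1],[0.00666,-0.02935,0,0,0,0,1],[0.00666,-0.02935,0,0,0,0,1],[0.00666,-0.02935,0,0,0,0,1],[0.00666,-0.02935,0,0,0,0,1],[0.00666,-0.02935,0,0,0,0,1],[0.00666,-0.02935,0,0,0,0,1],[0.00666,-0.02935,0,0,0,0,1],[0.00666,-0.02935,0,0,0,0,1],[0.00666,-0.02935,0,0,0,0,1],[0.00666,-0.02935,0,0,0,0,1],[0.00666,-0.02935,0,0,0,0,1],[0.00666,-0.02935,0,0,0,0,1],[0.00666,-0.02935,0,0,0,0,1],[0.00666,-0.02935,0,0,0,0,1],[0.00666,-0.02935,0,0,0,0,1],[0.00666,-0.02935,0,0,0,0,1],[0.00533,-0.02348,0,0,0,0,1],[0.00266,-0.01174,0,0,0,0,1]], "force": 30}}

```text
time_s: 11.8
ee_pos: [0.5647, -0.2691, 0.2485]
eef_rot: [3.141, -0.002, -2.933]
force: [0.1, -0.2, -3.4]
grip_width: 0.0096
grip_force: 30.0
```

Request:
{"api": "play_rows", "payload": {"commands": [[0,0,0,0,0,3,1],[0,0,0,0,0,6,1],[0,0,0,0,0,6.2,1],[0,0,0,0,0,6.2,1],[0,0,0,0,0,6.2,1],[0,0,0,0,0,6.2,1],[0,0,0,0,0,6.2,1],[0,0,0,0,0,6.2,1],[0,0,0,0,0,6.2,1],[0,0,0,0,0,6.2,1],[0,0,0,0,0,6.2,1],[0,0,0,0,0,6.2,1],[0,0,0,0,0,6.2,1],[0,0,0,0,0,6.2,1],[0,0,0,0,0,6.2,1],[0,0,0,0,0,6.2,1],[0,0,0,0,0,6.2,1],[0,0,0,0,0,6,1],[0,0,0,0,0,0.6,1],[0,0,0,0,0,0,1]]}}

```text
time_s: 13.47
ee_pos: [0.5657, -0.2659, 0.2494]
eef_rot: [-3.141, -0.0, 1.459]
force: [-0.2, 0.4, -4.9]
grip_width: 0.0098
grip_force: 30.0
```

Request:
{"api": "play_rows", "payload": {"commands": [[0,0,0,2,0,0,1],[0,0,0,4,0,0,1],[0,0,0,5,0,0,1],[0,0,0,5,0,0,1],[0,0,0,4,0,0,1],[0,0.004,0.011,0,0,0,1],[0,0.0075,0.0205,0,0,0,1],[0,0.0075,0.0205,0,0,0,1],[0,0.0075,0.0205,0,0,0,1],[0,0.0075,0.0205,0,0,0,1],[0,0.004,0.011,0,0,0,1],[0,0,0,0,0,0,1],[0,0,0,0,0,0,1]]}}

```text
time_s: 14.55
ee_pos: [0.5661, -0.2661, 0.1395]
eef_rot: [-2.793, -0.0, 1.458]
force: [0.2, -0.1, -2.9]
grip_width: 0.0098
grip_force: 30.0
```

```bash
python3 - <<'E'
from h import *
o=st(); a,m=snap('top','t4.png'); b,ms=snap('scene','s4.png'); w,mw=snap('wrist','w4.png')
A=cv2.resize(a[150:260,290:400],(400,400),interpolation=2); B=cv2.resize(b[100:220,90:210],(400,400),interpolation=2)
W=cv2.resize(w,(267,200)); out=np.zeros((600,800,3),np.uint8); out[:400]=np.hstack([A,B]); out[400:,:267]=W
cv2.imwrite('pics/e.png',cv2.convertScaleAbs(out,alpha=1.5,beta=10))
M=R.from_euler('xyz',o['eef_rot']).as_matrix(); p=np.array(o['ee_pos'])
f=p+M[:,2]*.0857
for s in(-1,1):
  for n,P in (('low',f+s*.095*M[:,0]),('up',f+s*.095*M[:,0]-.115*M[:,2])):
    print(s,n,P.round(4),'top',((proj(m,P)[0]-[290,150])*3.636).round(),'scene',((proj(ms,P)[0]-[90,100])*3.333+[400,0]).round())
r=(.5839,-.2677,-.1146); Rr=R.from_euler('z',r[2]); print('tablet in rest',Rr.inv().apply(f-[r[0],r[1],0]).round(4))
E
```

```text
{'time_s': 14.55, 'qpos': [-0.4494, 0.7397, 1.0584, -0.113, 1.673, -0.3292], 'ee_pos': [0.5661, -0.2661, 0.1395], 'eef_rot': [-2.7935, -0.0004, 1.4578], 'force': [0.2092, -0.0921, -2.852], 'grip_width': 0.0098, 'grip_force': 29.9919}
-1 low [ 0.5264 -0.3572  0.0589] top [326. 281.] scene [550.  90.]
-1 up [ 0.5653 -0.3616  0.167 ] top [391. 200.] scene [467.  24.]
1 low [ 0.5478 -0.1684  0.0589] top [ 61. 228.] scene [746. 211.]
1 up [ 0.5868 -0.1728  0.167 ] top [ 97. 143.] scene [686. 157.]
tablet in rest [-0.0471 -0.0005  0.0589]
```

View pics/e.png

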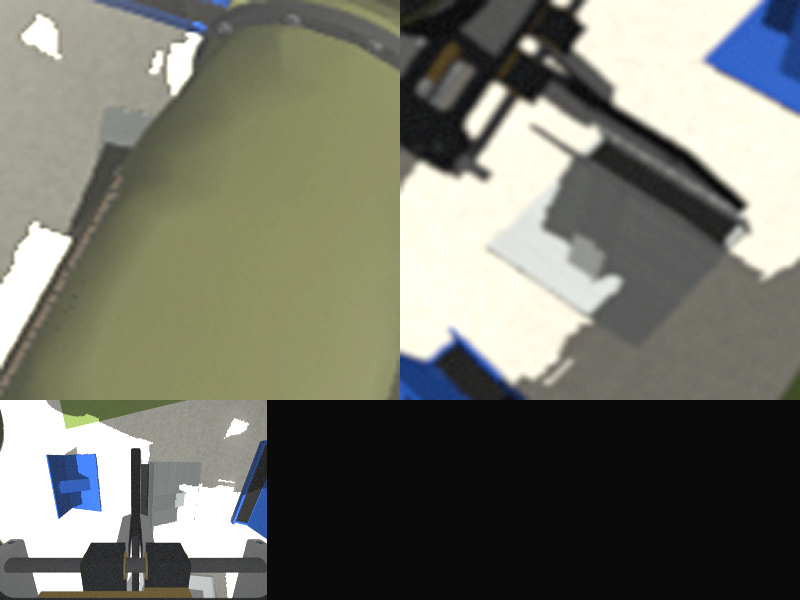

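The scene crop shows the tablet parallel above the channel, with its +y end at about (745,207) as predicted. I'll descend by force.

Request:
{"api": "play_rows", "payload": {"commands": [[0,0.0034,0.0094,0,0,0,1],[0,0.0034,0.0094,0,0,0,1],[0,0.0034,0.0094,0,0,0,1],[0,0.0027,0.0075,0,0,0,1],[0,0,0,0,0,0,1],[0,0,0,0,0,0,1]]}}

```text
time_s: 15.2
ee_pos: [0.5659, -0.2659, 0.1005]
eef_rot: [-2.791, -0.0, 1.457]
force: [0.3, 0.1, -2.0]
grip_width: 0.0099
grip_force: 30.0
```

Request:
{"api": "play_rows", "payload": {"commands": [[0,0.0014,0.0038,0,0,0,1],[0,0.0014,0.0038,0,0,0,1],[0,0,0,0,0,0,1],[0,0,0,0,0,0,1]]}}

```text
time_s: 15.53
ee_pos: [0.5661, -0.266, 0.093]
eef_rot: [-2.792, -0.0, 1.457]
force: [-0.6, 0.4, -3.5]
grip_width: 0.0099
grip_force: 30.0
```

Request:
{"api": "play_rows", "payload": {"commands": [[0,0.0009,0.0024,0,0,0,1],[0,0.0007,0.0019,0,0,0,1],[0,0,0,0,0,0,1],[0,0,0,0,0,0,1]]}}

```text
time_s: 15.87
ee_pos: [0.5661, -0.266, 0.0885]
eef_rot: [-2.792, -0.0, 1.457]
force: [0.9, -0.2, -3.7]
grip_width: 0.01
grip_force: 30.0
```

Request:
{"api": "play_rows", "payload": {"commands": [[0,0.0003,0.0009,0,0,0,1],[0,0.0003,0.0009,0,0,0,1],[0,0,0,0,0,0,1],[0,0,0,0,0,0,1]]}}

```text
time_s: 16.2
ee_pos: [0.5661, -0.2661, 0.0866]
eef_rot: [-2.792, -0.0, 1.457]
force: [-0.5, 0.1, -3.8]
grip_width: 0.01
grip_force: 30.0
```

Request:
{"api": "play_rows", "payload": {"commands": [[0,0.0003,0.0009,0,0,0,1],[0,0.0002,0.0005,0,0,0,1],[0,0,0,0,0,0,1],[0,0,0,0,0,0,1]]}}

```text
time_s: 16.53
ee_pos: [0.5663, -0.2662, 0.086]
eef_rot: [-2.793, 0.0, 1.457]
force: [0.3, 0.2, 5.7]
grip_width: 0.0099
grip_force: 30.0
```

```bash
python3 - <<'E'
from h import *
o=st()
M=R.from_euler('xyz',o['eef_rot']).as_matrix(); print('force tool',(M.T@np.array(o['force'])).round(2))
E
```

```text
{'time_s': 16.5333, 'qpos': [-0.4492, 0.789, 1.102, -0.1129, 1.5807, -0.3175], 'ee_pos': [0.5663, -0.2662, 0.086], 'eef_rot': [-2.7934, 0.0004, 1.4569], 'force': [0.3196, 0.1641, 5.6515], 'grip_width': 0.0099, 'grip_force': 29.9907}
force tool [ 0.2  -1.65 -5.41]
```

Contact came on the foot at the expected height. Next I'll ease up slightly and move back until the plate is felt.

Request:
{"api": "play_rows", "payload": {"commands": [[0,-0.0003,-0.0008,0,0,0,1],[0,0.0014,-0.0005,0,0,0,1],[0,0.0014,-0.0005,0,0,0,1],[0,0,0,0,0,0,1],[0,0,0,0,0,0,1]]}}

```text
time_s: 16.95
ee_pos: [0.5689, -0.2664, 0.086]
eef_rot: [-2.792, -0.0, 1.457]
force: [-3.5, 0.1, 2.0]
grip_width: 0.0093
grip_force: 30.0
```

Request:
{"api": "play_rows", "payload": {"commands": [[0,0.001,-0.0003,0,0,0,1],[0,0,0,0,0,0,1],[0,0,0,0,0,0,1]]}}

```text
time_s: 17.2
ee_pos: [0.5701, -0.2665, 0.086]
eef_rot: [-2.792, 0.0, 1.457]
force: [-3.3, 1.2, 1.7]
grip_width: 0.0097
grip_force: 30.0
```

Request:
{"api": "play_rows", "payload": {"commands": [[0,0,0,0,0,0,0.75],[0,0,0,0,0,0,0.7],[0,0,0,0,0,0,0.65],[0,0,0,0,0,0,0.6],[0,0,0,0,0,0,0.5],[0,0,0,0,0,0,0.5],[0,0,0,0,0,0,0.5],[0,0,0,0,0,0,0.5]]}}

```text
time_s: 17.87
ee_pos: [0.5701, -0.2665, 0.086]
eef_rot: [-2.793, 0.0, 1.457]
force: [-0.3, 1.0, 0.8]
grip_width: 0.0233
grip_force: 0.0
```

```bash
python3 - <<'E'
from h import *
o=st(); b,ms=snap('scene','s5.png'); w,_=snap('wrist','w5.png')
np.save('pics/d.npy',0)
E
```

```text
{'time_s': 17.8667, 'qpos': [-0.4473, 0.7981, 1.0865, -0.1122, 1.5881, -0.3166], 'ee_pos': [0.5701, -0.2665, 0.086], 'eef_rot': [-2.7926, 0.0001, 1.4569], 'force': [-0.2684, 1.0499, 0.7849], 'grip_width': 0.0233, 'grip_force': 0.0}
```

Request:
{"api": "play_rows", "payload": {"commands": [[0,0,-0.003,0,0,0,0.5],[0,0,-0.006,0,0,0,0.5],[0,0,-0.01,0,0,0,0.5],[0,0,-0.012,0,0,0,0.5],[0,0,-0.015,0,0,0,0.5],[0,0,-0.02,0,0,0,0.5],[0,0,-0.02,0,0,0,0.5],[0,0,-0.02,0,0,0,0.5],[0,0,0,0,0,0,0.5],[0,0,0,0,0,0,0.5],[0,0,0,0,0,0,0.5],[0,0,0,0,0,0,0.5]]}}

```text
time_s: 18.97
ee_pos: [0.6056, -0.2705, 0.1844]
eef_rot: [-2.791, -0.001, 1.457]
force: [0.3, -0.4, -0.2]
grip_width: 0.0233
grip_force: 0.0
```

```bash
python3 - <<'E'
from h import *
o=st(); b,ms=snap('scene','s6.png'); w,mw=snap('wrist','w6.png'); a,_=snap('top','t6.png')
r=(.5839,-.2677,-.1146); Rr=R.from_euler('z',r[2]); th=.36; Rt=R.from_euler('y',th)
for c in [(-.005,-.095,.115),(-.005,.095,.115),(-.005,.095,0),(-.005,-.095,0)]:
    P=Rr.apply(np.array([-.043,0,.0057])+Rt.apply(c))+[r[0],r[1],0]
    for im,m in((b,ms),(w,mw)): cv2.circle(im,tuple(int(v) for v in proj(m,P)[0].round()),1,(0,0,255),-1)
B=cv2.resize(b[90:230,80:220],(400,400),interpolation=2); W=cv2.resize(w,(400,300)); A=cv2.resize(a[120:310,150:400],(400,300))
out=np.zeros((600,800,3),np.uint8); out[:400,:400]=B; out[:300,400:]=W; out[300:,400:]=A
cv2.imwrite('pics/f.png',cv2.convertScaleAbs(out,alpha=1.5,beta=10))
E
```

```text
{'time_s': 18.9667, 'qpos': [-0.4316, 0.814, 0.8308, -0.1107, 1.8301, -0.3282], 'ee_pos': [0.6056, -0.2705, 0.1844], 'eef_rot': [-2.7907, -0.0006, 1.4568], 'force': [0.291, -0.4166, -0.1842], 'grip_width': 0.0233, 'grip_force': 0.0}
```

View pics/f.png

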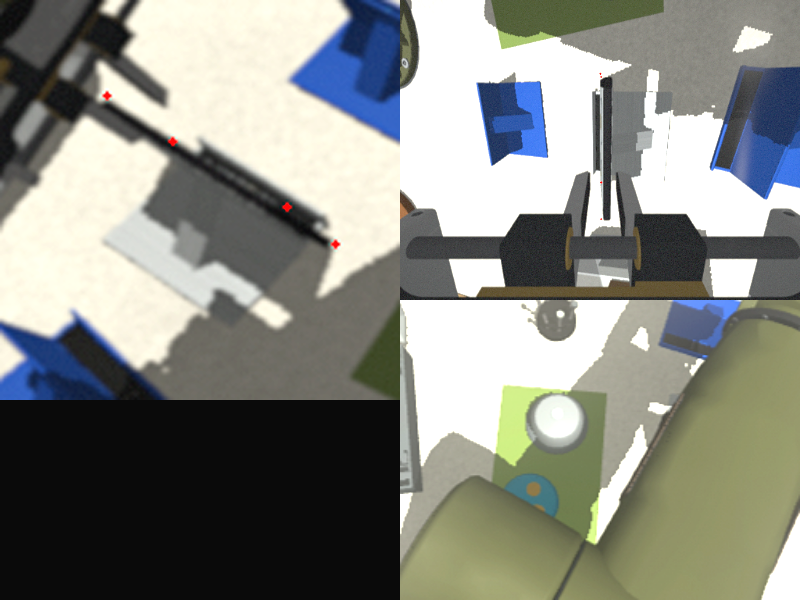

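The last view shows the tablet leaning on the grey stand, square and centred: its top edge in the wrist view runs (606,77)–(606,220), within a few mm of the prediction. The gripper is clear, so I'm handing in.

```bash
python3 -c "
from station import ctrl
print(ctrl.hand_in())"
```

```text
the job is handed in; nothing more can be done
None
```

I opened the lid, moved the tablet to the grey aluminium stand and let go, then handed the job in at about 19 s; the last pictures showed it leaning square and centred, and the hand-in returned no verdict.

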